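Press a dowel into a printed hinge with a ratchet clamp

TASK

Use the bench clamp that has the printed hinge between its jaws to press the steel dowel fully home: squeeze that clamp's two handles together as far as they go so that its ratchet locks, let go, and leave it holding by itself, untouched, for about two seconds. Then press the round thumb disc at the end of its moving handle down to free the ratchet, so that the handles spring fully open again and nothing holds them. Do not touch the empty spare clamp.

Things in the scene. Friction and masses are not known exactly. Their poses are not given: they have to be found in the camera images.
- clamp: Clamp to use: big steel scissor clamp lying flat on a fixed 300 x 160 mm plywood board 12 mm thick; the only one with a white printed hinge in its jaws. Origin: bench height, on its upright pivot axis. x runs from handles to jaws, z up. Fixed handle, ending in a finger ring, on the -y side; moving handle, ending in a solid disc, on the +y side. Nothing stands over 65 mm high.
- clamp_grip (a point): Fixed point where to squeeze the two straight shanks along the clamp's y: x -85, y 0, z 50 mm in its frame. Shanks 10 mm thick, z 43 to 57; outer faces at y -21 mm (fixed, rigid) and +36 open, +21 locked, +18 at the end stop. Needs about 12 N. Clear room for fingers from x -108 to -62; the tail behind x -110 must stay free to flex: do not squeeze ring and disc.
- clamp_disc (a point): Centre of the flat top of the moving handle's thumb disc (36 mm wide, 10 thick, smooth steel), 55 mm over the bench; moves with the handle: in the clamp's frame x -158, y 53 mm open; x -165, y 26 locked. On a sprung tail: pushed straight down 7 mm (at most 13; 2 to 4 N) it frees the ratchet, then a light spring slides it out sideways about 27 mm to +y by itself.
- clamp_handle (a joint): Angle of the moving handle (rad): 0 fully open (a spring pushes it there), grows as the handles close. The ratchet's first tooth holds at about 0.10 (not enough), the second and last at about 0.17: locked. End stop 0.195.
- dowel (a joint): How far the steel dowel (6 mm pin with 12 mm flat head, along the clamp's y at x 65, z 50 mm) is in the hinge (m): 0 to 0.003 at the start, 0.010 fully in. The moving jaw pushes it as the handles close: to 0.008 at the second tooth, 0.010 at the end stop. It stays where it is pushed.
- spare: The spare clamp: same clamp on the same board, nothing between its jaws. Origin and axes as for the other. Leave it alone.

How it is judged:
By the outcome, as a careful person would: the job done as asked, in the order asked, and still so for the second after the job is handed in, with the robot touching nothing.
It also fails if it takes over 42 s, if anything falls off the work surface, if the arm or the gripper's body presses on something with over 40 N, if the wrist force passes 120 N, or if a joint passes its speed limit or range.

ROBOT

A 6-joint arm with a two-finger parallel gripper is mounted at the origin on the work surface. World frame = base frame: x ahead of the robot, y to its left, z up, the work surface at z = 0. Lengths are in m, angles in degrees, forces in N, time in s.
With the tool pointing down it reaches from about 0.4 to 0.825 m from the base axis. Payload 7 kg.
Tool frame: the origin (TCP) lies midway between the tips of the shut fingers; the grasp point (between the pads) lies 19 mm behind it (grip_depth is the distance from the TCP to the grasp point, in m); z points along the fingers, y is the direction in which the jaws open and shut (so a half turn about z gives the same grasp; the last joint's range is limited). The gripper opens to 88 mm and grips with 3 to 60 N. Pads are 19 mm wide; open, the fingers measure 130 mm over their backs; the gripper's body (78 mm by 193 mm) begins 47 mm behind the grasp point.
Start: joints at [81.996, 20.546, 0.682, 0, -70.136, -16.507], TCP at [0.28, 0.614, 0.227] pointing down, gripper open.
Joint ranges: [-176.03, 176.03], [-82.01, 121.73], [-58.28, 71.71], [-173.87, 95.51], [-174.79, -0.11], [-173.66, 173.66]. Speed limits (degrees/s): [136.94, 136.94, 172.46, 180, 180, 180].

INTERFACE

Orientations are given as [roll, pitch, yaw] about the fixed x, y, z axes, in that order (R = Rz(yaw) Ry(pitch) Rx(roll)).
In Python, from plant import * gives the robot as it stands.
- The arm moves only by the shell command python3 -m inch 'ROWS'. ROWS is JSON, a list of rows, each an object of numbers: "ax", "ay", "az": the turn, a rotation vector about the tool's x, y, z in degrees; "dx", "dy", "dz": the shift along the tool's x, y, z in mm; "fingers": the finger opening in mm, from 0 to 87.6. In form: [{"ax": .., "ay": .., "az": .., "dx": .., "dy": .., "dz": .., "fingers": ..}, ...]. A call has 1 to 8 rows; each row is the pose to reach, as a shift and turn from the pose commanded when the call began, along the tool's axes at that moment; what a row does not reach only later rows make up. A row lasts 1/8 s, in which the tool goes at most 62.5 mm and 10.7 degrees, less where a joint would pass 70% of its speed; a pose out of reach is approached as far as the arm can. A call with a gripper value outside its range is refused whole. The fingers move at their own pace and stop on an object; the grip force is fixed at half the most. Time passes only in rows, so rows that repeat a pose let the fingers close. It gives the time, the measured TCP pose, the force and the opening at its end, in the units of the state.
- get_obs(): the state, without advancing time (a new reading comes with each control period).
- snapshot(name): name is "scene" or "side" or "wrist"; returns a dict with "image" (480x640x3 uint8, red, green, blue), "fx", "fy", "cx", "cy" (pixels), "k1" (the pictures are not rectified: a ray, as slopes to the right and down, at radius r is drawn at 1 + k1 r^2 times it, then the intrinsics apply), "rvec" (rotation vector, rad) and "tvec" (3), from world to camera coordinates, as OpenCV has them. Camera axes: x right, y down, z forward; pixel columns grow to the right and rows downward; lengths in m; the calibration is good to about 2 mm. A picture is of the moment at which its call begins. There is no depth.
- close_job(): hands the job in, once; it reports no verdict.
Trained networks look in the newest picture that a camera, given by its name, has taken for a name from the list of things; names that differ only in an ending like _2 or _b are one class to them, and where a whole thing is asked for, a point or a joint stands for the part that bears it (a point fixed in the world has none). Each returns a list of dicts, best first, with "score" (0 to 1); they miss things now and then, are a little off and sometimes report something else, mostly with a low value. They report only what shows in the picture. A call takes as long as a camera call.
- search_frame(target, camera): "bbox" ([centre column, centre row, width, height] in pixels, round what is visible of it).
- trace(target, camera): "mask" (480x640 bool, what is visible of it) and "bbox" ([centre column, centre row, width, height] in pixels, round what is visible of it).
- landmark_of(target, camera): "position" ([column, row] in pixels: a listed point, or the origin of a listed thing).
The state is a dict: "clock": time; "joint_pos": joint angles; "qvel": joint speeds; "tau": joint torques, N m; "tool_pos": TCP position; "orientation": TCP orientation; "force": force on the tool from outside, world axes, zero at the start; "moment": the same for the moment, N m; "opening": finger opening in m.
Only numpy, scipy, OpenCV 4.12 (cv2) and the standard library are available. Lean on these libraries where they do the work, as an engineer would, in place of code of your own. Each camera call takes 0.05 s, during which the arm holds its last target.

## Working session

There is one attempt and no reset: what is moved stays moved. The work goes in short steps, Python scripts to look and compute and a shell command to move; the robot and the scene stay as the last step left them, time stands still between calls to the robot, and variables do not carry over. Pictures are saved under pics/ and viewed, and the job is handed in when it is done.

```bash
ls; mkdir -p pics; python3 - <<'E'
from plant import *
import cv2
o=get_obs();print({k:o[k] for k in ('clock','tool_pos','orientation','opening','force')})
for c in ("scene","side","wrist"):
    s=snapshot(c);cv2.imwrite(f"pics/{c}0.png",s["image"][:,:,::-1])
    print(c,s["fx"],s["cx"],s["k1"],s["rvec"],s["tvec"])
    for t in ("clamp","spare","clamp_grip","clamp_disc"):
        for d in landmark_of(t,c)[:3]: print(c,t,d)
E
```

```text
pics
{'clock': 0.0, 'tool_pos': array([0.27984117, 0.61372505, 0.22565458]), 'orientation': array([ 1.79907579e+02, -6.92277831e-03, -2.45179024e+01]), 'opening': 0.08755446580584583, 'force': array([ 1.42804613,  0.26940133, -0.02527774])}
scene 449.8294357981365 317.2566396541768 -0.01837032738095843 [ 2.01431879  1.44253347 -0.56272751] [-0.17971822 -0.37330338  1.09974046]
scene clamp {'position': [447.1, 245.2], 'score': 0.93}
scene spare {'position': [231.4, 297.7], 'score': 0.65}
scene clamp_grip {'position': [424.9, 195.0], 'score': 0.64}
scene clamp_disc {'position': [434.9, 156.6], 'score': 0.72}
side 472.90423036744147 309.42941849422726 -0.07918305578616545 [ 2.27937074 -0.37299944  0.17347682] [-0.57042924  0.1627387   0.61168159]
side clamp {'position': [282.4, 189.7], 'score': 0.68}
side spare {'position': [342.5, 340.0], 'score': 0.88}
side spare {'position': [236.7, 173.2], 'score': 0.21}
side clamp_grip {'position': [237.7, 174.4], 'score': 0.85}
side clamp_disc {'position': [191.8, 167.0], 'score': 0.91}
wrist 406.8081698330709 314.74985439776384 -0.08910771016693589 [-1.61561651  2.50957505  0.32232136] [ 0.67426685 -0.03099135  0.38943226]
```

View pics/scene0.png

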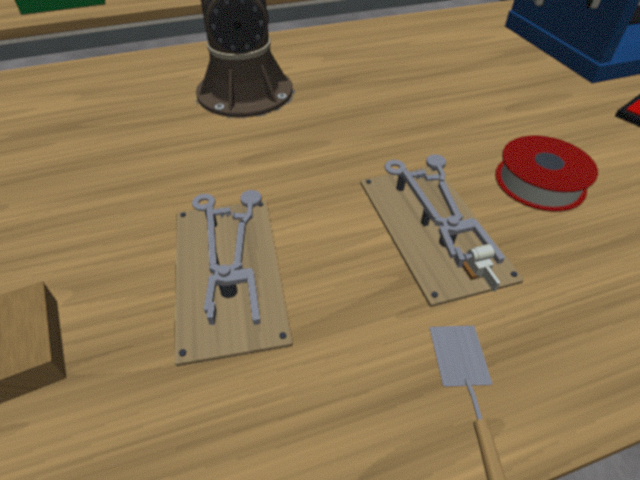

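View pics/side0.png

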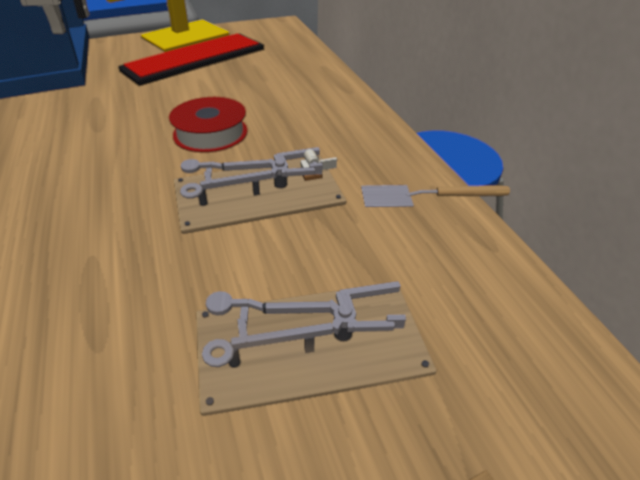

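View pics/wrist0.png

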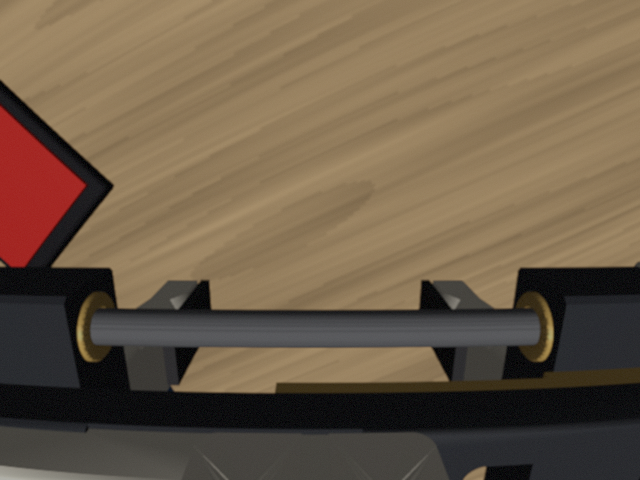

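The scene picture shows the hinge clamp at right: ring at (395,167), disc at (436,161), pivot at about (453,222). In the side picture it is the far clamp, with its disc at (190,165). The spare is at (230,270) in the scene picture. Next I fit the clamp pose.

```bash
cat > h.py <<'E'
import numpy as np, cv2
from scipy.optimize import least_squares
def proj(s,P):
    P=np.atleast_2d(P).astype(float)
    R,_=cv2.Rodrigues(np.array(s["rvec"],float)); c=P@R.T+np.array(s["tvec"])
    u=c[:,:2]/c[:,2:]; u=u*(1+s["k1"]*(u**2).sum(1,keepdims=True))
    return u*[s["fx"],s["fy"]]+[s["cx"],s["cy"]]
def ray(s,px):
    K=np.array([[s["fx"],0,s["cx"]],[0,s["fy"],s["cy"]],[0,0,1.]])
    d=(np.array(px)-[s["cx"],s["cy"]])/[s["fx"],s["fy"]]
    u=d.copy()
    for _ in range(20): u=d/(1+s["k1"]*(u@u))
    R,_=cv2.Rodrigues(np.array(s["rvec"],float)); 
    return -R.T@np.array(s["tvec"]), R.T@np.array([u[0],u[1],1])
def atz(s,px,z):
    o,d=ray(s,px); return o+d*(z-o[2])/d[2]
def w(p,L):
    L=np.atleast_2d(L); c,n=np.cos(p[2]),np.sin(p[2])
    return np.c_[p[0]+c*L[:,0]-n*L[:,1],p[1]+n*L[:,0]+c*L[:,1],L[:,2]]
E
python3 - <<'E'
from plant import *
from h import *
S={c:snapshot(c) for c in("scene","side")}
L={"clamp":[0,0,0],"clamp_grip":[-.085,0,.05],"clamp_disc":[-.158,.053,.055]}
ob=[]
for c in S:
    for t in L:
        d=landmark_of(t,c)
        if d: ob.append((c,t,d[0]["position"])); print(c,t,d[0], atz(S[c],d[0]["position"],L[t][2]).round(4))
def f(p): return np.concatenate([(proj(S[c],w(p,L[t]))[0]-q) for c,t,q in ob])
p0=atz(S["scene"],[447,245],0)
r=min((least_squares(f,[p0[0],p0[1],a],loss="soft_l1") for a in np.arange(-3,3,1)),key=lambda r:r.cost)
print(r.x,np.degrees(r.x[2]),f(r.x).round(1))
for c,box in(("scene",(345,140,200,180)),("side",(160,130,200,110))):
    im=S[c]["image"][:,:,::-1].copy()
    x,y,a,b=box; k=4 if c=="side" else 3
    im=cv2.resize(im[y:y+b,x:x+a],None,fx=k,fy=k,interpolation=cv2.INTER_CUBIC)
    Lp=list(L.values())+[[-.085,-.021,.057],[-.085,.036,.057],[-.062,-.021,.057],[-.108,-.021,.057]]
    for q in proj(S[c],w(r.x,Lp)): cv2.circle(im,tuple(int(v) for v in ((q-[x,y])*k)),3,(0,0,255),1)
    cv2.imwrite(f"pics/{c}1.png",im)
E
```

```text
scene clamp {'position': [446.3, 249.5], 'score': 0.6} [0.6196 0.2057 0.    ]
scene clamp_grip {'position': [425.8, 195.2], 'score': 0.69} [0.5349 0.2028 0.05  ]
scene clamp_disc {'position': [435.5, 156.2], 'score': 0.56} [0.448  0.2684 0.055 ]
side clamp {'position': [281.1, 185.5], 'score': 0.95} [0.6177 0.216  0.    ]
side clamp_disc {'position': [189.5, 166.7], 'score': 0.65} [0.4549 0.2518 0.055 ]
[ 0.61599935  0.20825246 -6.25967435] -358.65292131693394 [ 0.2 -1.9  0.7 -1.9 -2.9  3.9  0.3  2.4  0.6 -1.8]
```

View pics/scene1.png

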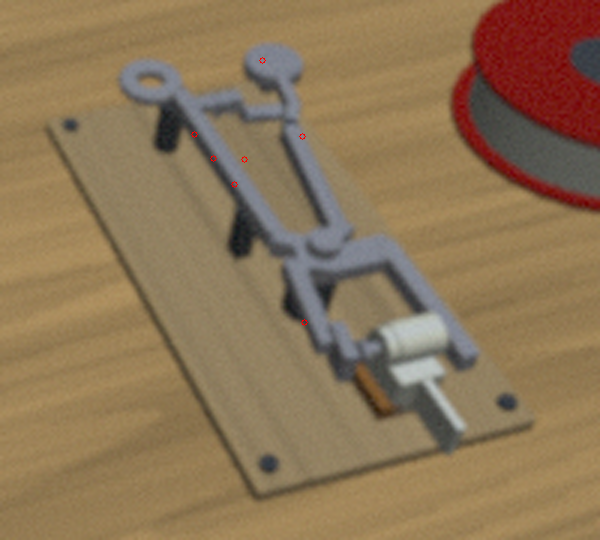

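View pics/side1.png

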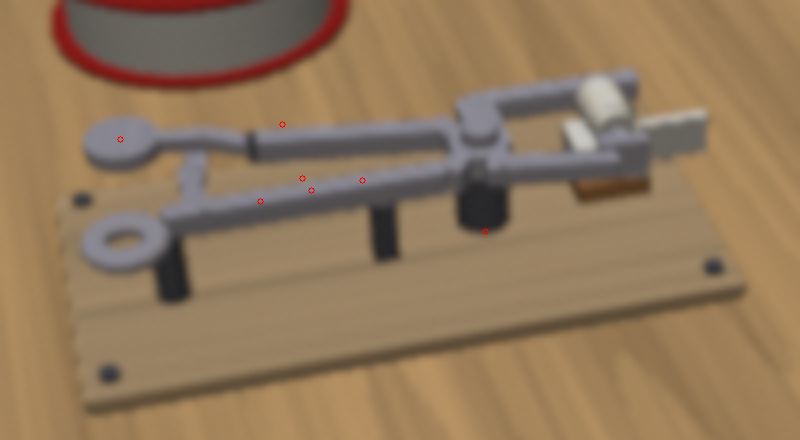

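```bash
cat > fit.py <<'E'
from plant import *
from h import *
S={c:snapshot(c) for c in("scene","side")}
sc=lambda a,b:np.array([345+a/3,140+b/3]); sd=lambda a,b:np.array([160+a/4,130+b/4])
pts=[("scene","disc",sc(273,62)),("side","disc",sd(120,137)),
("scene","BL",sc(48,126)),("scene","FL",sc(257,494)),("scene","FR",sc(532,424)),
("side","BL",sd(86,403)),("side","FL",sd(744,287)),
("scene","piv",sc(326,238)),("side","piv",sd(479,115))]
# p: x,y,yaw, board cx,cy, pivot h
def Q(n,p):
    if n=="disc": return [-.158,.053,.055]
    if n=="piv": return [0,0,p[5]]
    return [p[3]+(.15 if n[0]=="F" else -.15),p[4]+(.08 if n[1]=="L" and 0 else (-.08 if n[1]=="L" else .08)),.012]
def line(c,a,b,p,L):
    n=np.array([-(b-a)[1],(b-a)[0]])/np.linalg.norm(b-a); return (proj(S[c],w(p,L))-a)@n
lines=[("scene",sc(182,103),sc(272,246),-.021),]
def f(p):
    r=[proj(S[c],w(p,Q(n,p)))[0]-q for c,n,q in pts]
    for c,a,b,y in lines: r.append(line(c,a,b,p,[[-.10,y,.057],[-.05,y,.057]]))
    return np.concatenate(r)
r=least_squares(f,[.61,.21,.1,-.03,0,.06],loss="soft_l1")
p=r.x
print(p.round(4),np.degrees(p[2]),f(p).round(1))
print(w(p,[[-.085,0,.05],[-.158,.053,.055],[-.165,.026,.055],[-.085,-.021,.05],[-.085,.036,.05]]).round(4))
np.save("p.npy",p)
for c,(x,y,a,b),k in(("scene",(345,140,200,180),3),("side",(160,130,200,110),4)):
    im=cv2.resize(S[c]["image"][y:y+b,x:x+a,::-1],None,fx=k,fy=k,interpolation=cv2.INTER_CUBIC)
    A=[[-.15,-.08],[.15,-.08],[.15,.08],[-.15,.08]]
    th=np.arange(0,6.28,.3)
    G=[[[p[3]+u,p[4]+v,.012] for u,v in A],[[-.158+.018*np.cos(t),.053+.018*np.sin(t),.055] for t in th],
     [[-.108,-.021,.057],[-.062,-.021,.057]],[[-.108,-.011,.057],[-.062,-.011,.057]],[[-.085,.036,.057],[-.085,.026,.057]],[[0,0,p[5]],[0,0,0]]]
    for g in G:
        q=((proj(S[c],w(p,g))-[x,y]+.5)*k).astype(int); cv2.polylines(im,[q.reshape(-1,1,2)],len(g)>3,(0,0,255),1)
    cv2.imwrite(f"pics/{c}2.png",im)
E
python3 fit.py
```

```text
[ 0.6147  0.2048 -0.0365 -0.0446 -0.0021  0.067 ] -2.088920706931131 [ 0.  -0.6  0.7 -1.2 -2.7 -2.4 -1.3  0.5  1.4 -1.1 -0.2 -0.9  2.2 -2.1
 -0.4 -0.6  0.3  0.4  0.4 -0.5]
[[0.5298 0.2079 0.05  ]
 [0.4588 0.2636 0.055 ]
 [0.4508 0.2368 0.055 ]
 [0.529  0.187  0.05  ]
 [0.5311 0.2439 0.05  ]]
```

View pics/scene2.png

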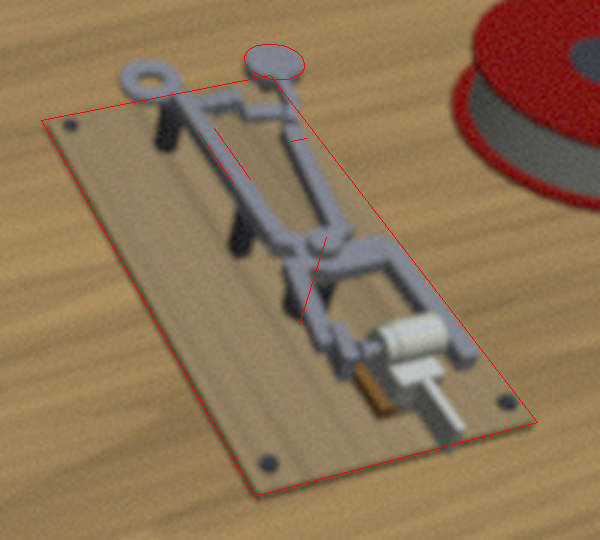

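View pics/side2.png

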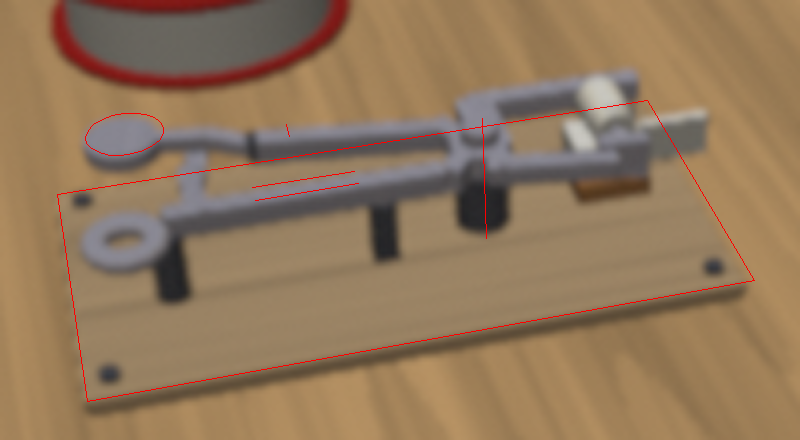

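```bash
cat > go.py <<'E'
import sys
from plant import *
from h import *
from scipy.spatial.transform import Rotation as R
def to(world,yaw=None):
    o=get_obs(); r=R.from_euler('xyz',o["orientation"],degrees=True)
    d=r.inv().apply(np.array(world)-o["tool_pos"])*1000
    t=R.from_euler('xyz',[180,0,yaw if yaw is not None else o["orientation"][2]],degrees=True)
    print("shift",d.round(1),"turn",np.degrees((r.inv()*t).as_rotvec()).round(2))
E
python3 - <<'E'
from go import *
p=np.load("p.npy")
to(w(p,[-.085,-.0015,.0])[0]+[0,0,.2],np.degrees(p[2]))
s=snapshot("scene")
print(atz(s,[546,165],.05), atz(s,[497,180],0),atz(s,[546,205],0))
E
```

```text
shift [396.3 267.4  26.6] turn [  0.    -0.   -22.42]
[0.53080223 0.45283704 0.05      ] [0.49114247 0.39124212 0.        ] [0.58174336 0.43549278 0.        ]
```

```bash
python3 -m inch '[{"dx":50,"dy":33,"dz":3,"az":-3},{"dx":99,"dy":67,"dz":7,"az":-6},{"dx":149,"dy":100,"dz":10,"az":-9},{"dx":198,"dy":134,"dz":13,"az":-12},{"dx":248,"dy":167,"dz":17,"az":-15},{"dx":297,"dy":201,"dz":20,"az":-18},{"dx":347,"dy":234,"dz":23,"az":-21},{"dx":396,"dy":267,"dz":27,"az":-22.4}]'
python3 -m inch '[{"dx":0},{"dx":0}]'
python3 - <<'E'
from go import *
p=np.load("p.npy")
s=snapshot("wrist"); im=s["image"][:,:,::-1].copy()
th=np.arange(0,6.28,.3)
G=[[[-.158+.018*np.cos(t),.053+.018*np.sin(t),.055] for t in th],
     [[-.108,-.021,.057],[-.062,-.021,.057]],[[-.108,-.011,.057],[-.062,-.011,.057]],[[-.085,.036,.057],[-.085,.026,.057]],[[0,0,p[5]],[0,0,0]]]
for g in G: cv2.polylines(im,[proj(s,w(p,g)).astype(int).reshape(-1,1,2)],False,(0,0,255),1)
cv2.imwrite("pics/wrist3.png",im)
for t in("clamp","clamp_grip","clamp_disc"):print(t,landmark_of(t,"wrist")[:2])
to(w(p,[-.085,-.0015,.0])[0]+[0,0,.031],np.degrees(p[2]))
s=snapshot("side");cv2.imwrite("pics/side3.png",s["image"][:,:,::-1])
E
```

```text
clamp []
clamp_grip []
clamp_disc []
shift [396.3 267.4 195.5] turn [ -0.     0.   -22.42]$[0]: bad value
$[0]: bad value
```

View pics/wrist3.png

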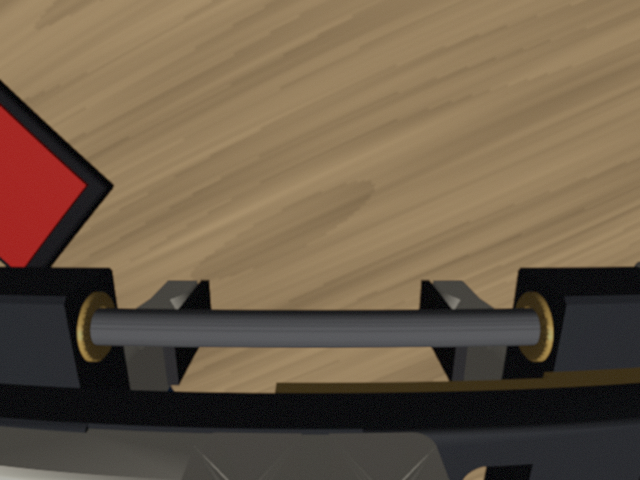

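View pics/side3.png

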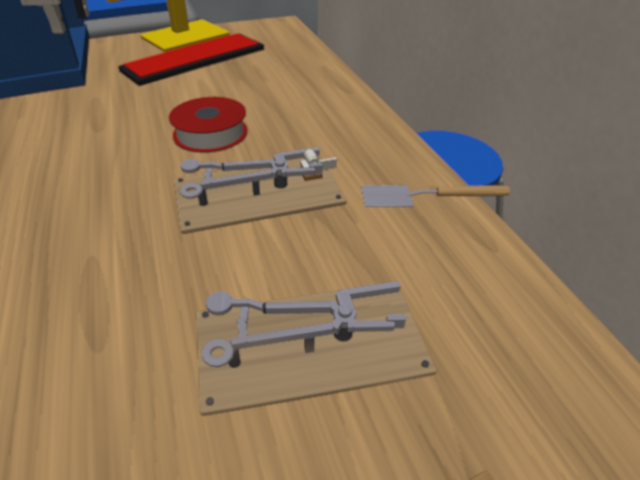

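Nothing moved: the call was refused, so every key is probably required. The pictures match the earlier ones.

```bash
python3 -m inch '[{"ax":0,"ay":0,"az":-3,"dx":50,"dy":33,"dz":3,"fingers":87},{"ax":0,"ay":0,"az":-6,"dx":99,"dy":67,"dz":7,"fingers":87},{"ax":0,"ay":0,"az":-9,"dx":149,"dy":100,"dz":10,"fingers":87},{"ax":0,"ay":0,"az":-12,"dx":198,"dy":134,"dz":13,"fingers":87},{"ax":0,"ay":0,"az":-15,"dx":248,"dy":167,"dz":17,"fingers":87},{"ax":0,"ay":0,"az":-18,"dx":297,"dy":201,"dz":20,"fingers":87},{"ax":0,"ay":0,"az":-21,"dx":347,"dy":234,"dz":23,"fingers":87},{"ax":0,"ay":0,"az":-22.4,"dx":396,"dy":267,"dz":27,"fingers":87}]'
python3 -m inch '[{"ax":0,"ay":0,"az":0,"dx":0,"dy":0,"dz":0,"fingers":87},{"ax":0,"ay":0,"az":0,"dx":0,"dy":0,"dz":0,"fingers":87}]'
python3 - <<'E'
from go import *
p=np.load("p.npy")
s=snapshot("wrist"); im=s["image"][:,:,::-1].copy()
th=np.arange(0,6.28,.3)
G=[[[-.158+.018*np.cos(t),.053+.018*np.sin(t),.055] for t in th],
     [[-.108,-.021,.057],[-.062,-.021,.057]],[[-.108,-.011,.057],[-.062,-.011,.057]],[[-.085,.036,.057],[-.085,.026,.057]],[[0,0,p[5]],[0,0,0]]]
for g in G: cv2.polylines(im,[proj(s,w(p,g)).astype(int).reshape(-1,1,2)],False,(0,0,255),1)
cv2.imwrite("pics/wrist4.png",im)
for t in("clamp","clamp_grip","clamp_disc"):print(t,landmark_of(t,"wrist")[:2])
to(w(p,[-.085,-.0015,.0])[0]+[0,0,.031],np.degrees(p[2]))
E
```

```text
clock: 2.55
tool_pos: [0.5305, 0.2053, 0.1999]
orientation: [-180.0, -0.0, -2.0]
force: [1.1, 0.3, 0.0]
opening: 0.0872
clock: 2.8
tool_pos: [0.5297, 0.2067, 0.1996]
orientation: [-180.0, -0.0, -2.2]
force: [-0.1, 0.6, 0.4]
opening: 0.0874
clamp [{'position': [314.8, 114.3], 'score': 0.66}]
clamp_grip [{'position': [317.1, 228.5], 'score': 0.58}]
clamp_disc [{'position': [247.6, 316.8], 'score': 0.96}]
shift [  0.6   1.6 168.7] turn [-0.02 -0.01  0.08]
```

View pics/wrist4.png

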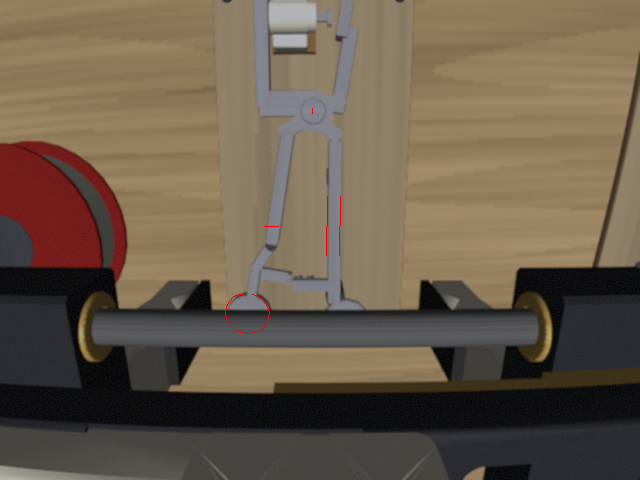

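The overlay matches the wrist view: pivot at (313,111), fixed shank between columns 328 and 341, disc at (247,314). I descend with an offset for clearance, then centre.

```bash
python3 -m inch '[{"ax":0,"ay":0,"az":0,"dx":0.6,"dy":-5,"dz":30,"fingers":87},{"ax":0,"ay":0,"az":0,"dx":0.6,"dy":-5,"dz":60,"fingers":87},{"ax":0,"ay":0,"az":0,"dx":0.6,"dy":-5,"dz":90,"fingers":87},{"ax":0,"ay":0,"az":0,"dx":0.6,"dy":-5,"dz":115,"fingers":87},{"ax":0,"ay":0,"az":0,"dx":0.6,"dy":-5,"dz":135,"fingers":87},{"ax":0,"ay":0,"az":0,"dx":0.6,"dy":-5,"dz":150,"fingers":87},{"ax":0,"ay":0,"az":0,"dx":0.6,"dy":-5,"dz":160,"fingers":87},{"ax":0,"ay":0,"az":0,"dx":0.6,"dy":-5,"dz":168,"fingers":87}]'
python3 -m inch '[{"ax":0,"ay":0,"az":0,"dx":0,"dy":0,"dz":0,"fingers":87}]'
python3 - <<'E'
from go import *
p=np.load("p.npy")
for c in("wrist","side"):
    s=snapshot(c); im=s["image"][:,:,::-1]; cv2.imwrite(f"pics/{c}5.png",im if c=="wrist" else cv2.resize(im[100:260,120:380],None,fx=3,fy=3))
to(w(p,[-.085,-.0015,.0])[0]+[0,0,.031],np.degrees(p[2]))
E
```

```text
clock: 4.0
tool_pos: [0.5305, 0.2123, 0.0314]
orientation: [-180.0, -0.0, -2.1]
force: [0.7, -0.0, 0.2]
opening: 0.0871
clock: 4.12
tool_pos: [0.5303, 0.2119, 0.0313]
orientation: [180.0, 0.0, -2.1]
force: [-0.9, -0.1, 0.8]
opening: 0.0872
shift [-0.7  5.7  1. ] turn [-0.02 -0.03 -0.02]
```

View pics/wrist5.png

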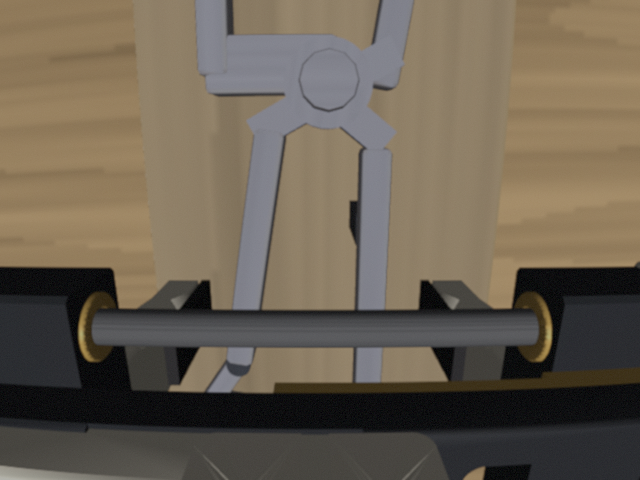

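View pics/side5.png

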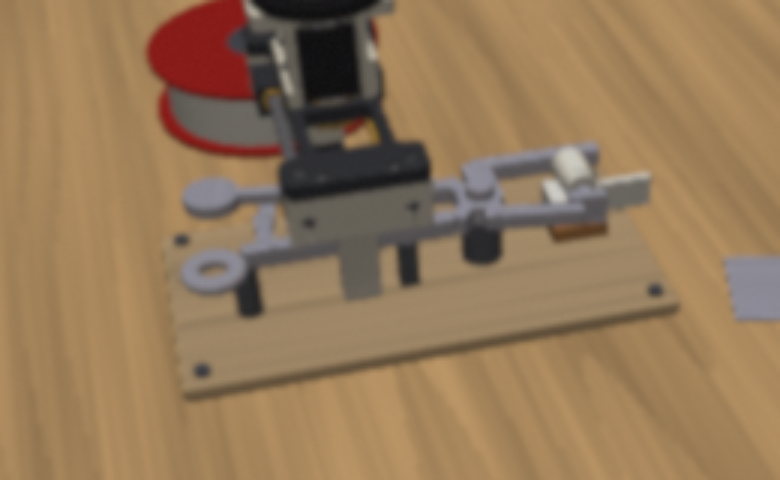

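The fingers straddle both shanks, with the side-view finger tip at crop (360,270), clear of the post. Now I centre and close.

```bash
python3 -m inch '[{"ax":0,"ay":0,"az":0,"dx":-0.5,"dy":3,"dz":0.5,"fingers":80},{"ax":0,"ay":0,"az":0,"dx":-0.5,"dy":5.7,"dz":0.5,"fingers":70},{"ax":0,"ay":0,"az":0,"dx":-0.5,"dy":5.7,"dz":0.5,"fingers":60},{"ax":0,"ay":0,"az":0,"dx":-0.5,"dy":5.7,"dz":0.5,"fingers":52},{"ax":0,"ay":0,"az":0,"dx":-0.5,"dy":5.7,"dz":0.5,"fingers":46},{"ax":0,"ay":0,"az":0,"dx":-0.5,"dy":5.7,"dz":0.5,"fingers":42}]'
python3 -m inch '[{"ax":0,"ay":0,"az":0,"dx":0,"dy":0,"dz":0,"fingers":36},{"ax":0,"ay":0,"az":0,"dx":0,"dy":0,"dz":0,"fingers":30},{"ax":0,"ay":0,"az":0,"dx":0,"dy":0,"dz":0,"fingers":30}]'
```

```text
clock: 4.97
tool_pos: [0.5291, 0.2086, 0.0313]
orientation: [-179.8, -0.0, -2.1]
force: [-4.8, 7.2, 0.3]
opening: 0.0435
clock: 5.35
tool_pos: [0.529, 0.2063, 0.0312]
orientation: [-180.0, 0.0, -2.1]
force: [-5.4, 3.5, 4.4]
opening: 0.039
```

```bash
python3 -m inch '[{"ax":0,"ay":0,"az":0,"dx":0,"dy":0,"dz":0,"fingers":15},{"ax":0,"ay":0,"az":0,"dx":0,"dy":0,"dz":0,"fingers":0},{"ax":0,"ay":0,"az":0,"dx":0,"dy":0,"dz":0,"fingers":0},{"ax":0,"ay":0,"az":0,"dx":0,"dy":0,"dz":0,"fingers":0}]'
python3 - <<'E'
from go import *
for c in("wrist","side"):
    s=snapshot(c); im=s["image"][:,:,::-1]; cv2.imwrite(f"pics/{c}6.png",im if c=="wrist" else cv2.resize(im[100:260,120:380],None,fx=3,fy=3))
E
```

```text
clock: 5.85
tool_pos: [0.529, 0.2063, 0.0312]
orientation: [-180.0, 0.0, -2.1]
force: [-6.5, 3.0, 3.6]
opening: 0.0389
```

View pics/wrist6.png

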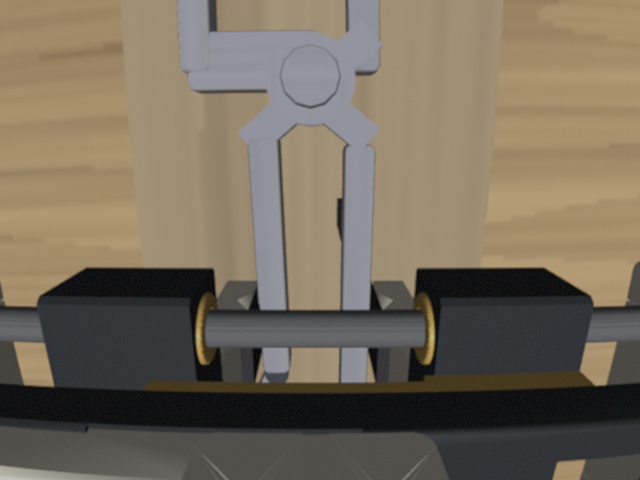

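View pics/side6.png

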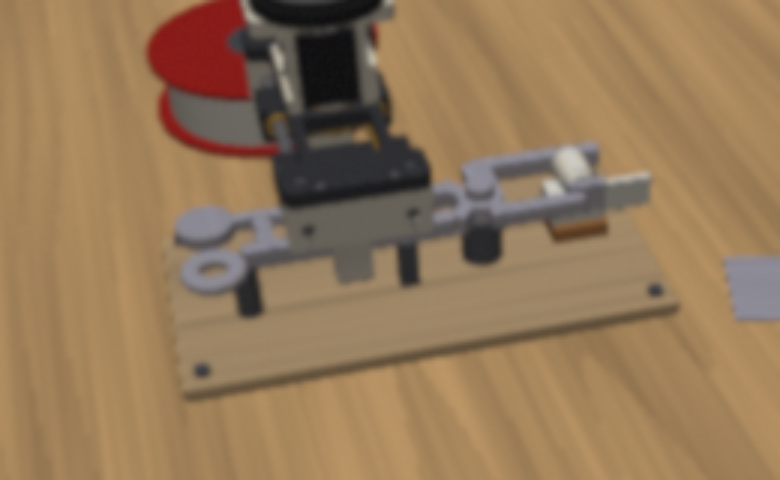

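The shanks are at the end stop, with an opening of 38.9 mm and the handles parallel. Now I release and back off upward.

```bash
python3 -m inch '[{"ax":0,"ay":0,"az":0,"dx":0,"dy":0,"dz":0,"fingers":42},{"ax":0,"ay":0,"az":0,"dx":0,"dy":0,"dz":0,"fingers":55},{"ax":0,"ay":0,"az":0,"dx":0,"dy":0,"dz":0,"fingers":75},{"ax":0,"ay":0,"az":0,"dx":0,"dy":0,"dz":0,"fingers":85},{"ax":0,"ay":0,"az":0,"dx":0,"dy":0,"dz":0,"fingers":85}]'
python3 -m inch '[{"ax":0,"ay":0,"az":0,"dx":0,"dy":0,"dz":-10,"fingers":85},{"ax":0,"ay":0,"az":0,"dx":0,"dy":0,"dz":-30,"fingers":85},{"ax":0,"ay":0,"az":0,"dx":0,"dy":0,"dz":-60,"fingers":85},{"ax":0,"ay":0,"az":0,"dx":0,"dy":0,"dz":-90,"fingers":85},{"ax":0,"ay":0,"az":0,"dx":0,"dy":0,"dz":-130,"fingers":85},{"ax":0,"ay":0,"az":0,"dx":0,"dy":0,"dz":-168,"fingers":85},{"ax":0,"ay":0,"az":0,"dx":0,"dy":0,"dz":-168,"fingers":85}]'
python3 - <<'E'
from go import *
p=np.load("p.npy")
s=snapshot("wrist"); im=s["image"][:,:,::-1].copy()
th=np.arange(0,6.28,.3)
G=[[[-.165+.018*np.cos(t),.026+.018*np.sin(t),.055] for t in th],[[-.108,-.021,.057],[-.062,-.021,.057]],[[-.085,.021,.057],[-.085,.011,.057]]]
for g in G: cv2.polylines(im,[proj(s,w(p,g)).astype(int).reshape(-1,1,2)],False,(0,0,255),1)
cv2.imwrite("pics/wrist7.png",im)
s=snapshot("side"); im=s["image"][:,:,::-1]; cv2.imwrite("pics/side7.png",cv2.resize(im[100:260,120:380],None,fx=3,fy=3))
for c in("wrist","side","scene"):
    s=snapshot(c); d=landmark_of("clamp_disc",c)
    print(c,[(e["score"],e["position"],atz(s,e["position"],.055).round(4)) for e in d[:2]])
print(get_obs()["clock"],w(p,[-.165,.026,.055]))
E
```

```text
clock: 6.58
tool_pos: [0.5297, 0.206, 0.031]
orientation: [180.0, -0.0, -2.1]
force: [-0.6, 0.0, -0.4]
opening: 0.0763
clock: 7.45
tool_pos: [0.5314, 0.2072, 0.2034]
orientation: [-179.8, -0.3, -2.1]
force: [-0.3, 0.1, -0.1]
opening: 0.0852
wrist [(0.86, [282.7, 324.4], array([0.4483, 0.2349, 0.055 ]))]
side [(0.86, [191.1, 175.1], array([0.4539, 0.2233, 0.055 ]))]
scene [(0.93, [420.6, 156.8], array([0.4409, 0.2413, 0.055 ])), (0.2, [428.8, 193.8], array([0.5382, 0.2057, 0.055 ]))]
7.85 [[0.45079691 0.23683937 0.055     ]]
```

View pics/wrist7.png

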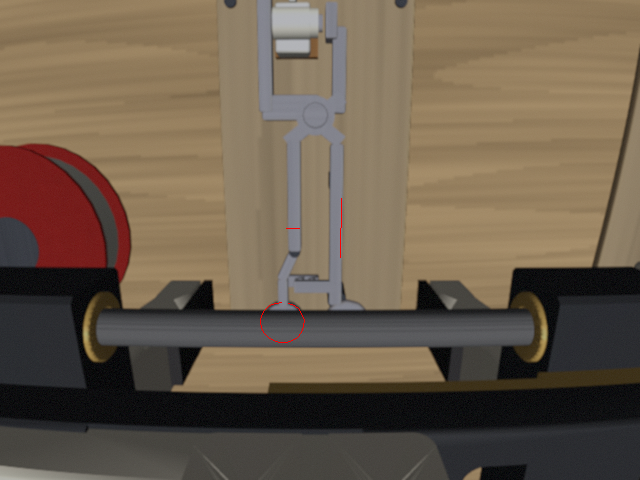

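View pics/side7.png

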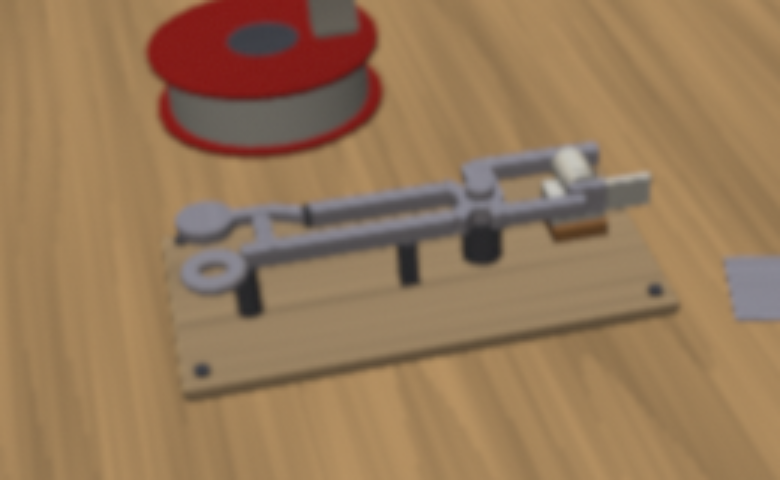

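The shanks hold at the locked mark (+21 mm) with nothing touching them, so the second tooth is engaged. I move above the disc while the hold runs.

```bash
python3 - <<'E'
from go import *
p=np.load("p.npy")
to(w(p,[-.165,.029,0])[0]+[0,0,.085],np.degrees(p[2]))
E
```

```text
shift [-79.5 -31.1 113.3] turn [ 0.06  0.07 -0.02]
```

```bash
python3 -m inch '[{"ax":0,"ay":0,"az":0,"dx":-25,"dy":-10,"dz":0,"fingers":60},{"ax":0,"ay":0,"az":0,"dx":-60,"dy":-24,"dz":20,"fingers":30},{"ax":0,"ay":0,"az":0,"dx":-79.5,"dy":-31,"dz":60,"fingers":0},{"ax":0,"ay":0,"az":0,"dx":-79.5,"dy":-31,"dz":95,"fingers":0},{"ax":0,"ay":0,"az":0,"dx":-79.5,"dy":-31,"dz":113,"fingers":0},{"ax":0,"ay":0,"az":0,"dx":-79.5,"dy":-31,"dz":113,"fingers":0},{"ax":0,"ay":0,"az":0,"dx":-79.5,"dy":-31,"dz":113,"fingers":0}]'
python3 - <<'E'
from go import *
p=np.load("p.npy")
s=snapshot("side"); im=s["image"][:,:,::-1]; cv2.imwrite("pics/side8.png",cv2.resize(im[100:260,120:380],None,fx=3,fy=3))
s=snapshot("scene"); im=s["image"][:,:,::-1]; cv2.imwrite("pics/scene8.png",cv2.resize(im[110:310,340:540],None,fx=3,fy=3))
to(w(p,[-.165,.029,0])[0]+[0,0,.0455],np.degrees(p[2]))
E
```

```text
clock: 8.72
tool_pos: [0.4518, 0.2404, 0.0866]
orientation: [-180.0, -0.0, -2.1]
force: [-0.2, 0.0, 0.2]
opening: 0.0205
shift [-1.   0.8 41.5] turn [-0.07 -0.06 -0.02]
```

View pics/side8.png

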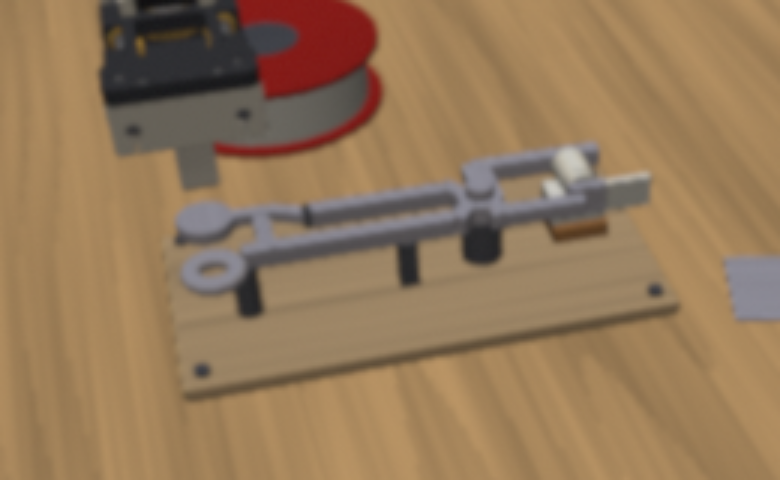

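View pics/scene8.png

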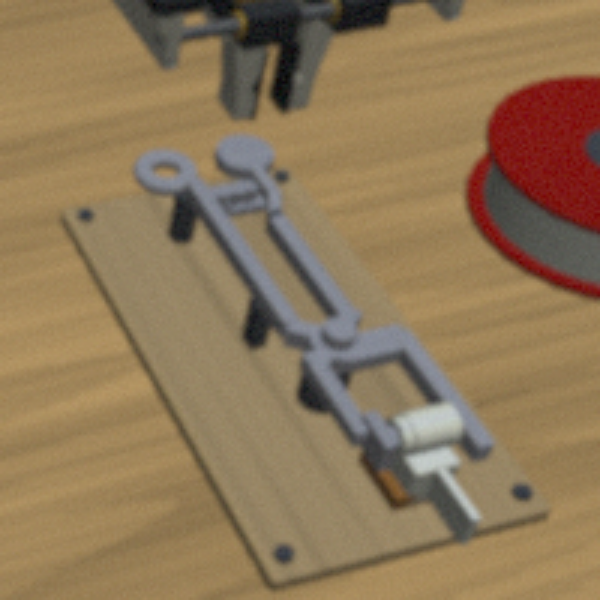

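The clamp is still locked, at 8.7 s. The finger tips are narrow and sit above the disc (side crop (198,185), disc at (205,220)). I finish shutting the fingers and press.

```bash
python3 -m inch '[{"ax":0,"ay":0,"az":0,"dx":-1,"dy":0.5,"dz":0,"fingers":0},{"ax":0,"ay":0,"az":0,"dx":-1,"dy":0.5,"dz":10,"fingers":0},{"ax":0,"ay":0,"az":0,"dx":-1,"dy":0.5,"dz":24,"fingers":0},{"ax":0,"ay":0,"az":0,"dx":-1,"dy":0.5,"dz":31,"fingers":0},{"ax":0,"ay":0,"az":0,"dx":-1,"dy":0.5,"dz":35,"fingers":0},{"ax":0,"ay":0,"az":0,"dx":-1,"dy":0.5,"dz":38,"fingers":0},{"ax":0,"ay":0,"az":0,"dx":-1,"dy":0.5,"dz":41,"fingers":0},{"ax":0,"ay":0,"az":0,"dx":-1,"dy":0.5,"dz":41,"fingers":0}]'
python3 - <<'E'
from go import *
s=snapshot("scene"); im=s["image"][:,:,::-1]; cv2.imwrite("pics/scene9.png",cv2.resize(im[110:310,340:540],None,fx=3,fy=3))
E
```

```text
clock: 9.82
tool_pos: [0.4506, 0.2399, 0.0452]
orientation: [-180.0, -0.0, -2.1]
force: [1.1, 0.2, 2.6]
opening: 0.0003
```

View pics/scene9.png

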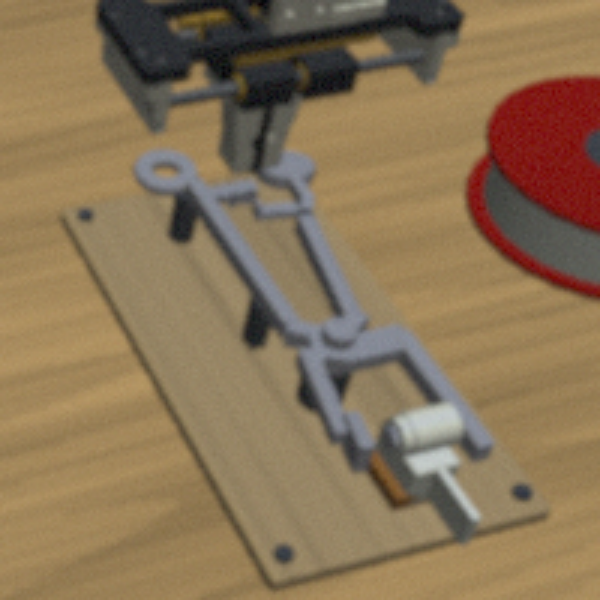

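The ratchet is free: the disc slid out to crop (292,167), and the jaw withdrew leaving the dowel in. I lift straight up.

```bash
python3 -m inch '[{"ax":0,"ay":0,"az":0,"dx":0,"dy":0,"dz":-10,"fingers":0},{"ax":0,"ay":0,"az":0,"dx":0,"dy":0,"dz":-30,"fingers":0},{"ax":0,"ay":0,"az":0,"dx":0,"dy":0,"dz":-70,"fingers":0},{"ax":0,"ay":0,"az":0,"dx":20,"dy":0,"dz":-120,"fingers":0},{"ax":0,"ay":0,"az":0,"dx":60,"dy":10,"dz":-155,"fingers":0},{"ax":0,"ay":0,"az":0,"dx":75,"dy":30,"dz":-155,"fingers":0},{"ax":0,"ay":0,"az":0,"dx":75,"dy":30,"dz":-155,"fingers":0},{"ax":0,"ay":0,"az":0,"dx":75,"dy":30,"dz":-155,"fingers":0}]'
python3 - <<'E'
from go import *
p=np.load("p.npy"); th=np.arange(0,6.28,.3)
s=snapshot("wrist"); im=s["image"][:,:,::-1].copy()
G=[[[-.158+.018*np.cos(t),.053+.018*np.sin(t),.055] for t in th],[[-.085,.036,.057],[-.085,.026,.057]]]
for g in G: cv2.polylines(im,[proj(s,w(p,g)).astype(int).reshape(-1,1,2)],False,(0,0,255),1)
cv2.imwrite("pics/wrist10.png",im)
s=snapshot("scene"); im=s["image"][:,:,::-1]; cv2.imwrite("pics/scene10.png",cv2.resize(im[110:310,340:540],None,fx=3,fy=3))
E
```

```text
clock: 10.88
tool_pos: [0.5236, 0.2067, 0.2]
orientation: [180.0, 0.0, -2.1]
force: [-0.6, 0.0, -0.0]
opening: 0.0002
```

View pics/wrist10.png

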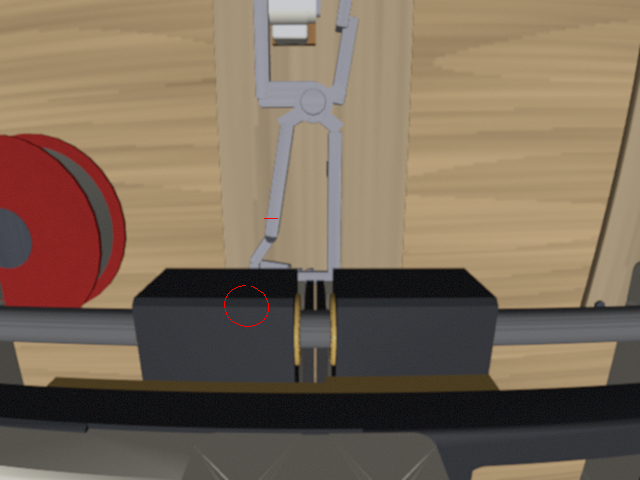

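View pics/scene10.png

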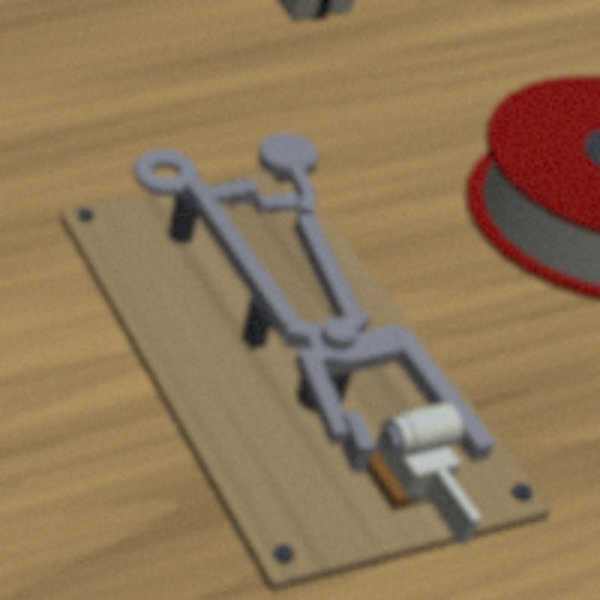

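The handle is back at its opening position (disc at full-frame (436,161), as at the start) and the dowel head is flush with the hinge.

```bash
python3 -c "
from plant import *
print(close_job())"
```

```text
the job is handed in; nothing more can be done
None
```

The job is done and handed in at about 11 s of the 42 s allowed.

- **Squeeze:** I closed the shanks of the hinge clamp to the end stop. The opening settled at 38.9 mm against the 39 mm expected.
- **Hold:** After release, the moving shank stayed at the +21 mm locked mark, untouched, for about 3 s. That is a little longer than the 2 s asked.
- **Release:** I pressed the thumb disc down about 9–10 mm with shut fingers, at 2.6 N. The ratchet freed and the disc slid out by itself.
- **Last checks:**
  - The final pictures show the disc back at its starting pixel, about (436,161) in the scene view, so the handles are fully open.
  - The moving jaw is withdrawn and the dowel head looks flush with the hinge. I judged that from the picture and the end-stop opening, not by measuring the dowel.
  - The arm is clear at z = 0.2 m with about zero contact force.
- **Other events:** The first move call was refused because its rows left out keys, and nothing moved. The clamp's fitted position disagreed between the scene and side cameras by 2–3 pixels, but the wrist view confirmed it. I never went near the spare clamp.

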